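Raise the vial rack to the filling head with the screw lift

ROBOT

A 7-joint arm with a two-finger parallel gripper is mounted at the origin on the work surface. World frame = base frame: x ahead of the robot, y to its left, z up, the work surface at z = 0. Lengths are in m, angles in rad, forces in N, time in s.
With the tool pointing down it reaches from about 0.35 to 0.9 m from the base axis. Payload 8.1 kg.
Tool frame: the origin (TCP) lies midway between the tips of the shut fingers; the grasp point (between the pads) lies 19 mm behind it; z points along the fingers, y is the line along which they close (so a half turn about z gives the same grasp; the last joint's range is limited). The gripper opens to 92 mm and grips with 3 to 60 N. Pads are 19 mm wide; open, the fingers measure 130 mm over their backs; the gripper's body (75 mm by 190 mm) begins 47 mm behind the grasp point.
Start: joints at [1.019, 0.434, 0.025, 1.573, -0.012, 1.134, -0.075], TCP at [0.271, -0.563, 0.227] pointing down, gripper open.
Joint ranges: [-2.62, 2.62], [-0.44, 2.09], [-1.27, 1.32], [0.08, 2.57], [-1.32, 4.46], [0.12, 2], [-2.74, 2.74]. Speed limits (rad/s): [2.22, 2.22, 3.01, 3.01, 3.14, 3.14, 3.14].

INTERFACE

Orientations are given as a rotation vector (axis times angle).
In Python, from cell import arm gives the robot as it stands.
- The arm moves only by the tool arm_command, never from a script. Its arguments are lists of equal length, an entry for each row: "dp": the shift along the tool's x, y, z in units of 25 mm (1.0 is 25 mm), a list of three; "angular": the turn, a rotation vector about the tool's x, y, z in units of 0.15 rad (1.0 is 0.15 rad), a list of three; "claw": the opening, from 0 (shut) to 1 (fully open). In form: {"dp": [[x, y, z], ...], "angular": [[rx, ry, rz], ...], "claw": [claw, ...]}. A call has 1 to 10 rows; each row shifts and turns the commanded pose from where the row before left it, along the tool's axes as they then stand; what a row does not reach is not made up. A row lasts 1/10 s, in which the tool goes at most 50 mm and 8.59 degrees, less where a joint would pass 70% of its speed; a pose out of reach is approached as far as the arm can. A call with a number of a shift or a turn outside -1 to 1 is refused whole. A call with a gripper value outside its range is refused whole. The fingers move at their own pace and stop on an object; "force" is the grip in N (left out, the last holds). Time passes only in rows, so rows that do not move let the fingers close. It gives the time, the measured TCP pose, the force, the opening and the grip force at its end, in the units of the state.
- arm.observe(): the state, without advancing time (a new reading comes with each control period).
- arm.get_image(name): name is "scene" or "top"; returns a dict with "frame" (480x640x3 uint8, red, green, blue), "z_map" (480x640 float32, m along the optical axis (not along the pixel's ray), 0 where there is no reading), "K" (3x3 intrinsics, pixels), "R" (3x3) and "t" (3): a world point X has camera coordinates R X + t. Camera axes: x right, y down, z forward; pixel columns grow to the right and rows downward; lengths in m; the calibration is good to about 2 mm. A picture is of the moment at which its call begins.
- arm.sign_off(): hands the job in; it is judged then, once.
The state is a dict: "clock": time; "joints": joint angles; "dq": joint speeds; "joint_efforts": joint torques, N m; "position": TCP position; "ee_rot": TCP orientation; "force": force on the tool from outside, world axes, zero at the start; "ft_torque": the same for the moment, N m; "width": opening from 0.0 (shut) to 1.0 (fully open); "gripper_force": force on a finger pad.
Only numpy, scipy, OpenCV 4.12 (cv2) and the standard library are available. Lean on these libraries where they do the work, as an engineer would, in place of code of your own. Each camera call takes 0.05 s, during which the arm holds its last target. There are 200 camera calls.

TASK

Set the rack that holds the vials flat on the lift platform under the filling head, between the side rims with its far end at the rear stop and its handle towards the open front, and let go of it. Then raise the platform by turning the lift's knob until the vial caps just touch the round foot of the head; never force the foot up, and leave it raised by less than 4 mm. Leave the empty rack, the bottle, the carton and the sharps bin alone.

Things in the scene. Friction and masses are not known exactly. Their poses are not given: they have to be found in the camera images.
- rack: Rack with eight capped vials: white block 170 (x) x 80 (y) x 30 mm, 0.25 kg, origin at the centre of its underside, x along it away from the handle. Vials 22 mm wide, x -23 to 77, y -28 to 28 mm, grey caps 68 mm up. Handle: upright steel fin at x -65, 34 mm long (x), 12 mm thick (y), top 112 mm up, on a heavy block 50 x 50 mm, 42 mm high. Centre of mass about 28 mm beyond (+x) the fin
- rack_handle (a point): grasp point in the fin of the vial rack, 95 mm above the rack's underside, at x = -65 mm; same axes as the rack. Grasp from above, fingers closing across the 12 mm thickness (rack y)
- rack_caps (a point): point at the height of the vial caps (68 mm above the underside) at x = +40 mm on the rack, which lies below the centre of the foot when the rack is in place
- stand: Fixed filling stand; origin at table height under the platform's centre; x from open front (robot side) to rear. Base plate x -105 to 135, y -185 to 65, 12 mm high. Post at x 122 carries the head arm: x 14 to 136, y -22 to 22, z 166 to 200. Lift column at x 30, y -130: rods, spindle, bridge 85 (x) x 45 mm with top at z 200 under the knob (top 244 mm, always at x 30, y -130)
- platform: Aluminium lift platform; origin at the centre of its top face, axes like the stand's. Plate 190 x 114 mm, 8 mm thick; 7 mm rims: side rims' inner faces at y -48 and 48 (x -59 to 91), rear stop's inner face at x 90; front open. Home: rack origin at this origin, within 10 mm, same axes. Rises 5.0 mm per rad of knob; top 50 mm above the table at knob 0. The screw holds by itself
- knob (a joint): angle of the lift's knob in rad, 0 to 6, growing as it turns clockwise seen from above, which raises the platform. The bar of the knob lies along the stand's x axis at 0. Stiff: about 0.1 to 0.15 N m to turn. It stays where it is left; it needs several grasps
- knob_grip (a point): point on the knob's vertical axis at the height to grip (229 mm above the table, 15 mm below the bar's top). The black bar is 54 mm long, 14 mm thick and 36 mm high, on a disc of 54 mm diameter whose top is at 208 mm; axes turn with the knob, x along the bar
- foot: The steel foot of the filling head: disc 56 mm in diameter and 9 mm thick on a thin stem that slides up through the head arm. Origin at the centre of its underside, above the stand's point x = 40, y = 0 mm, 136 mm above the table while it hangs free. It yields upward at about 2 N plus 0.15 N per mm, up to 12 mm
- empty_rack: look-alike rack without vials, to be left alone: same block and handle fin as the vial rack (origin and axes likewise), but its top shows eight dark holes
- bottle: round white bottle, 56 mm in diameter, 120 mm high, origin at the centre of its underside; leave alone
- carton: small cardboard carton, 60 (x) x 85 (y) x 45 mm high, origin at the centre of its underside; leave alone
- sharps_bin: yellow sharps bin with red lid, 142 mm in diameter, 146 mm high, origin at the centre of its underside; leave alone

How it is judged:
On the way:
1. the vial rack stands flat and home on the platform, let go, its caps still clear of the foot (x of rack in the frame of platform between -0.015 and 0.01 m and y of rack in the frame of platform between -0.012 and 0.012 m and z of rack in the frame of platform between -0.004 and 0.004 m and angle between the x axis of rack and the x axis of platform, either way round below 0.12 rad and angle between rack's own z axis and vertical below 0.06 rad and contact force between rack and platform above 0.5 N and contact force between rack and the arm below 0.05 N and contact force between rack and the fingers below 0.05 N and contact force between rack and foot below 0.05 N), for 0.2 s.
At the end, for the whole second after the job is handed in: Vial rack at rest flat on the platform (origin -15..+10 mm along, 12 mm across, 4 mm in height; aligned within 0.12 rad, tilt under 0.06); caps press the foot by over 0.4 N, foot raised under 4 mm; empty rack, bottle, carton and bin upright (x of rack in the frame of platform between -0.015 and 0.01 m and y of rack in the frame of platform between -0.012 and 0.012 m and z of rack in the frame of platform between -0.004 and 0.004 m and angle between the x axis of rack and the x axis of platform, either way round below 0.12 rad and angle between rack's own z axis and vertical below 0.06 rad and contact force between rack and platform above 0.5 N and contact force between rack and foot above 0.4 N and distance of foot from where it was at the start of the episode below 0.004 m and linear speed of rack below 0.01 m/s and angle between each of empty_rack, bottle, carton, sharps_bin's own z axis and vertical below 0.15 rad); the robot touches nothing.
It fails at once if the foot is forced up by more than 8 mm (distance of foot from where it was at the start of the episode above 0.008 m).
It fails at once if the vial rack is tipped by more than 0.6 rad (angle between rack's own z axis and vertical above 0.6 rad).
It fails at once if the empty rack, bottle, carton or sharps bin is moved by more than 25 mm or tipped over (distance of any of empty_rack, bottle, carton, sharps_bin from where it was at the start of the episode above 0.025 m or angle between any of empty_rack, bottle, carton, sharps_bin's own z axis and vertical above 0.4 rad).
It also fails if it takes over 72 s, if anything falls off the work surface, if the arm or the gripper's body presses on something with over 40 N, if the wrist force passes 120 N, or if a joint passes its speed limit or range.

## Working session

There is one attempt and no reset: what is moved stays moved. The work goes in short steps, Python scripts to look and compute and a tool call to move; the robot and the scene stay as the last step left them, time stands still between calls to the robot, and variables do not carry over. Pictures are saved under pics/ and viewed, at most 10 in all, crops included, and the job is handed in when it is done.

Besides the shell and the picture viewer there is one more tool, called after "Emit:" as name(argument=value, ...) on one line, values as JSON. arm_command: Moves the arm, as the interface text tells. Its arguments: {"type":"object","properties":{"dp":{"type":"array","items":{"type":"array","items":{"type":"number"}}},"angular":{"type":"array","items":{"type":"array","items":{"type":"number"}}},"claw":{"type":"array","items":{"type":"number"}},"force":{"type":"number"}},"required":["dp","angular","claw"]}

```bash
mkdir -p pics; ls
cat > h.py <<'E'
import numpy as np,cv2
from cell import arm
def cloud(im):
    z=im["z_map"];K=im["K"];v,u=np.mgrid[:480,:640]
    c=np.stack([(u-K[0,2])/K[0,0]*z,(v-K[1,2])/K[1,1]*z,z],-1)
    P=(c-im["t"])@im["R"]; P[z==0]=np.nan
    return P
def save(im,n): cv2.imwrite("pics/"+n,im["frame"][:,:,::-1])
E
python3 - <<'E'
from h import *
for n in("scene","top"):
    im=arm.get_image(n);save(im,n+"1.png");np.savez(n+"1.npz",**im)
    print(n,-im["R"].T@im["t"],im["K"][0,0],(im["z_map"]>0).mean())
s=arm.observe();print(s)
E
```

```text
pics
scene [1.16686109 0.7850352  1.0958146 ] 564.9848594970643 0.996083984375
top [0.35039063 0.01702752 1.14947583] 436.22438261971615 0.9960188802083333
{'clock': 0.1, 'joints': array([ 1.01941253,  0.4351663 ,  0.02499416,  1.57396936, -0.01158399,
        1.1339838 , -0.07509227]), 'dq': array([ 1.21490449e-04, -2.24967363e-03, -8.06121195e-04, -2.67954316e-03,
        6.95680244e-05,  5.27085700e-04, -1.36884269e-04]), 'joint_efforts': array([ 2.27913159e-03, -6.69129968e+01,  9.87466313e-01, -3.15145791e+01,
       -6.05776208e-02,  3.74303560e-02,  5.99363375e-05]), 'position': array([ 0.27091903, -0.56274863,  0.22602982]), 'ee_rot': array([-3.06158359e+00, -6.98644237e-01,  7.09123587e-04]), 'force': array([-0.67158875,  0.37279815,  0.98613474]), 'ft_torque': array([0.03581009, 0.05548174, 0.03141247]), 'gripper_force': 0.0, 'width': 0.998542634707745}
```

View pics/scene1.png

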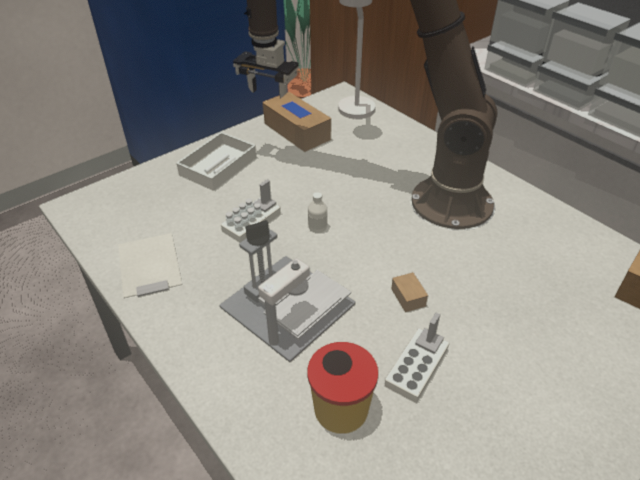

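View pics/top1.png

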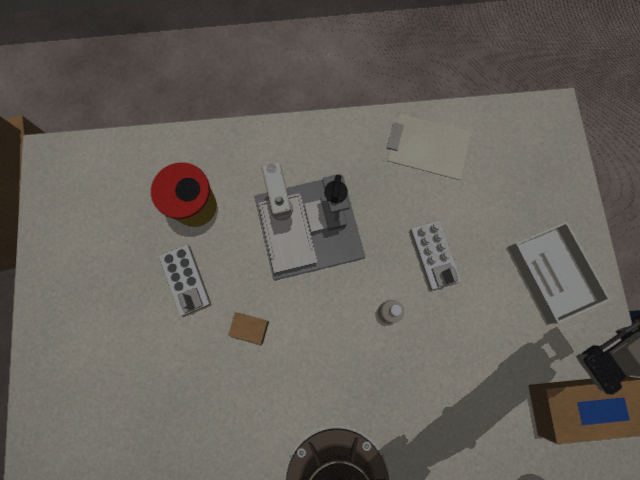

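The top view shows the vial rack at about (435,255) with its fin at (446,275), the stand at (310,225), the platform centre near (287,232) and the knob at (336,190). The bottle is at (392,311), just robot-side of the rack. The empty rack is at (185,280), the carton at (249,328) and the bin at (183,195).

```bash
cat >> h.py <<'E'
def rect(P,name,verbose=1):
    r=cv2.minAreaRect((P[:,:2]*1000).astype(np.float32))
    print(name,len(P),"c",np.round(r[0],1),"size",np.round(r[1],1),"ang",round(r[2],1),"z",np.round(np.nanpercentile(P[:,2],[2,50,98]),4),"mean",np.round(P[:,:2].mean(0)*1000,1))
    return r
def sel(P,box,z0,z1):
    x0,y0,x1,y1=box; Q=P[y0:y1,x0:x1].reshape(-1,3); return Q[(Q[:,2]>z0)&(Q[:,2]<z1)]
E
python3 - <<'E'
from h import *
top=dict(np.load("top1.npz"));sc=dict(np.load("scene1.npz"))
T=cloud(top);S=cloud(sc)
rect(sel(T,(400,210,470,300),.022,.034),"rack top T")
rect(sel(T,(400,210,470,300),.022,.2),"rack all T")
rect(sel(T,(400,210,470,300),.103,.12),"fin T")
rect(sel(T,(400,210,470,300),.060,.075),"caps T")
rect(sel(S,(215,170,285,240),.100,.12),"fin S")
rect(sel(S,(215,170,285,240),.060,.075),"caps S")
rect(sel(T,(240,150,370,290),.006,.016),"base T")
rect(sel(T,(240,150,370,290),.046,.060),"plat T")
rect(sel(T,(240,150,300,290),.190,.21),"arm T")
rect(sel(T,(310,150,370,290),.236,.25),"knob T")
rect(sel(T,(310,150,370,290),.190,.212),"bridge/disc T")
rect(sel(S,(220,210,290,260),.232,.25),"knob S")
rect(sel(T,(370,290,410,330),.02,.15),"bottle T")
# table check
print(np.nanmedian(T[380:400,100:200,2]),np.nanmedian(S[420:440,500:520,2]))
for n,P,im,b in(("t",T,top,(230,140,480,310)),("s",S,sc,(200,160,370,360))):
    x0,y0,x1,y1=b;c=im["frame"][y0:y1,x0:x1,::-1]
    cv2.imwrite(f"pics/c_{n}.png",cv2.resize(c,None,fx=3,fy=3,interpolation=cv2.INTER_CUBIC))
E
```

```text
rack top T 873 c [ 526.6 -309.5] size [170.2  81.8] ang 10.7 z [0.0239 0.0289 0.0331] mean [ 526.5 -299.8]
rack all T 1975 c [ 526.6 -309.5] size [170.2  81.8] ang 10.7 z [0.0247 0.0392 0.1107] mean [ 522.  -303.9]
fin T 80 c [ 462.4 -322.2] size [33.3 13.5] ang 10.8 z [0.1048 0.1107 0.1152] mean [ 462.3 -321.2]
caps T 400 c [ 523.6 -310.9] size [156.8  52.5] ang 12.0 z [0.0612 0.0669 0.0725] mean [ 545.6 -305.6]
fin S 60 c [ 465.2 -320.7] size [40.6 17.2] ang 13.2 z [0.1008 0.1088 0.1143] mean [ 465.  -320.3]
caps S 312 c [ 524.7 -309.8] size [158.8  58.3] ang 9.6 z [0.0603 0.0667 0.0733] mean [ 543.  -305.7]
base T 2944 c [663.   22.8] size [347.9 380.7] ang 83.2 z [0.0071 0.0114 0.0153] mean [612.3 -19.6]
plat T 3036 c [622.9  21.7] size [189.5 211.9] ang 8.3 z [0.0469 0.052  0.0589] mean [608.7  52.7]
arm T 937 c [687.2  80.5] size [120.9  44. ] ang 8.5 z [0.1945 0.1993 0.2042] mean [686.4  80.2]
knob T 149 c [662.5 -54.5] size [13.7 53.4] ang 75.2 z [0.2388 0.2431 0.246 ] mean [661.7 -54.3]
bridge/disc T 574 c [662.6 -54.4] size [85.8 52.6] ang 9.8 z [0.1936 0.2032 0.2102] mean [656.4 -53.6]
knob S 169 c [665.2 -54.5] size [19.6 53.2] ang 74.8 z [0.2325 0.2411 0.246 ] mean [666.  -52.6]
bottle T 484 c [ 389.4 -169.5] size [54.3 54.3] ang 53.6 z [0.0272 0.084  0.1214] mean [ 388.3 -164.6]
-0.00012659326044945078 -0.0005841274781662579
```

View pics/c_t.png

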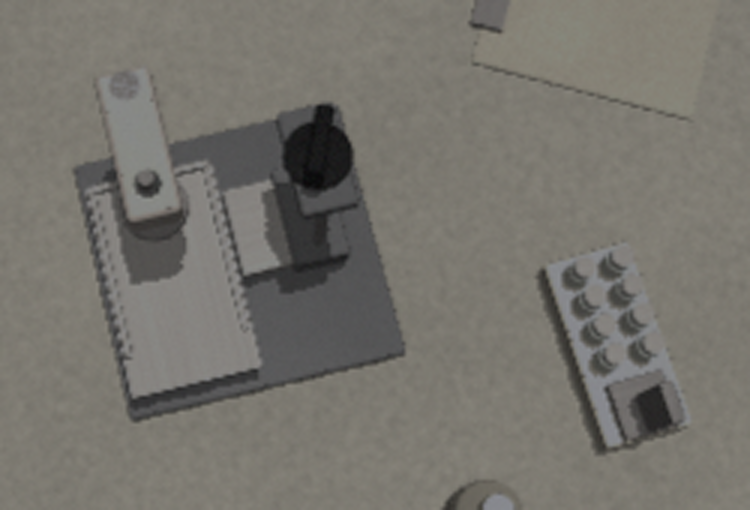

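The measurements agree with each other and with the given sizes:
- **Rack:** origin (0.527, -0.3095), yaw 0.187. The fin is at (0.4625, -0.322).
- **Stand:** origin (0.613, 0.0694), yaw 0.150, from both the head arm and the knob.
- **Knob:** about 0.41 rad, with the platform top at about 52 mm.

Next I go above the fin.

```bash
cat >> h.py <<'E'
from scipy.spatial.transform import Rotation as Ro
def down(yaw): return Ro.from_rotvec(np.array([np.cos(yaw/2),np.sin(yaw/2),0])*np.pi)
def plan(x,y,z,yaw):
    s=arm.observe();R=Ro.from_rotvec(s["ee_rot"]);G=down(yaw)
    print("pos",np.round(s["position"],4),"rot units",np.round((R.inv()*G).as_rotvec()/.15,2),"dp units in goal axes",np.round(G.inv().apply(np.array([x,y,z])-s["position"])/.025,2),"now axes",np.round(R.inv().apply(np.array([x,y,z])-s["position"])/.025,2),"q",np.round(s["joints"],2),"F",np.round(s["force"],1),"w",round(s["width"],3),"g",s["gripper_force"],"t",s["clock"])
E
python3 -c "
from h import *
plan(.4627,-.3216,.170,.187)"
```

```text
pos [ 0.2709 -0.5627  0.226 ] rot units [-0.01  0.    1.74] dp units in goal axes [ 9.33 -8.05  2.24] now axes [11.1  -5.36  2.25] q [ 1.02  0.44  0.02  1.57 -0.01  1.13 -0.08] F [-0.7  0.4  1. ] w 0.999 g 0.0 t 0.1
```

Emit:
arm_command(dp=[[0, 0, 0], [0, 0, 0], [0, 0, 0], [1, -0.9, 0], [1, -0.9, 0], [1, -0.9, 0], [1, -0.9, 0], [1, -0.9, 0], [1, -0.9, 0], [1, -0.9, 0]], angular=[[0, 0, 0.87], [0, 0, 0.87], [0, 0, 0], [0, 0, 0], [0, 0, 0], [0, 0, 0], [0, 0, 0], [0, 0, 0], [0, 0, 0], [0, 0, 0]], claw=[1, 1, 1, 1, 1, 1, 1, 1, 1, 1])

```text
clock: 1.1
position: [0.4142, -0.3745, 0.2267]
ee_rot: [3.127, 0.301, -0.0]
force: [0.3, 0.1, 0.9]
width: 0.998
gripper_force: 0.0
```

Emit:
arm_command(dp=[[1, -0.9, 0.5], [1, -0.9, 0.5], [0, 0, 0.5], [0, 0, 0.5], [0, 0, 0]], angular=[[0, 0, 0], [0, 0, 0], [0, 0, 0], [0, 0, 0], [0, 0, 0]], claw=[1, 1, 1, 1, 1])

```text
clock: 1.6
position: [0.4526, -0.3226, 0.1749]
ee_rot: [-3.126, -0.295, 0.005]
force: [-0.2, 1.0, 0.1]
width: 1.0
gripper_force: 0.0
```

```bash
python3 -c "
from h import *
plan(.4627,-.3216,.076,.187)"
```

```text
pos [ 0.4526 -0.3226  0.1749] rot units [-0.01  0.02  0.01] dp units in goal axes [0.4  0.03 3.96] now axes [0.42 0.04 3.95] q [ 0.54  0.38 -0.02  1.81  0.01  0.96 -0.87] F [-0.2  1.   0.1] w 1.0 g 0.0 t 1.6
```

Emit:
arm_command(dp=[[0.4, 0.03, 0], [0, 0, 0.8], [0, 0, 0.8], [0, 0, 0.8], [0, 0, 0.8], [0, 0, 0.76], [0, 0, 0], [0, 0, 0]], angular=[[0, 0, 0], [0, 0, 0], [0, 0, 0], [0, 0, 0], [0, 0, 0], [0, 0, 0], [0, 0, 0], [0, 0, 0]], claw=[1, 1, 1, 1, 1, 1, 1, 1])

```text
clock: 2.4
position: [0.4648, -0.3218, 0.0784]
ee_rot: [3.127, 0.294, 0.001]
force: [0.9, -0.2, 0.2]
width: 0.999
gripper_force: 0.0
```

Emit:
arm_command(dp=[[0, 0, 0], [0, 0, 0], [0, 0, 0], [0, 0, 0], [0, 0, 0], [0, 0, 0], [0, 0, 0], [0, 0, 0], [0, 0, 0], [0, 0, 0]], angular=[[0, 0, 0], [0, 0, 0], [0, 0, 0], [0, 0, 0], [0, 0, 0], [0, 0, 0], [0, 0, 0], [0, 0, 0], [0, 0, 0], [0, 0, 0]], claw=[0, 0, 0, 0, 0, 0, 0, 0, 0, 0], force=50)

```text
clock: 3.4
position: [0.4645, -0.3213, 0.0778]
ee_rot: [3.127, 0.294, 0.0]
force: [0.2, -2.2, 2.3]
width: 0.181
gripper_force: 1.1
```

```bash
python3 -c "
from h import *
plan(.4627,-.3216,.196,.187)"
```

```text
pos [ 0.4645 -0.3213  0.0778] rot units [ 0. -0.  0.] dp units in goal axes [-0.07  0.   -4.73] now axes [-0.07  0.   -4.73] q [ 0.53  0.51 -0.03  1.88  0.02  0.75 -0.89] F [ 0.2 -2.2  2.3] w 0.181 g 1.147712655365467 t 3.4
```

Emit:
arm_command(dp=[[0, 0, 0], [0, 0, 0], [0, 0, 0], [0, 0, 0], [0, 0, 0], [0, 0, 0]], angular=[[0, 0, 0], [0, 0, 0], [0, 0, 0], [0, 0, 0], [0, 0, 0], [0, 0, 0]], claw=[0, 0, 0, 0, 0, 0])

```text
clock: 4.0
position: [0.4643, -0.321, 0.0777]
ee_rot: [-3.128, -0.294, 0.0]
force: [-0.3, -0.0, -3.3]
width: 0.127
gripper_force: 50.0
```

Emit:
arm_command(dp=[[0, 0, -0.2], [0, 0, -0.4], [0, 0, -0.4], [0, 0, 0]], angular=[[0, 0, 0], [0, 0, 0], [0, 0, 0], [0, 0, 0]], claw=[0, 0, 0, 0])

```text
clock: 4.4
position: [0.4656, -0.3218, 0.1048]
ee_rot: [3.126, 0.294, 0.004]
force: [-0.2, -0.1, -2.5]
width: 0.131
gripper_force: 50.0
```

Emit:
arm_command(dp=[[0, 0, -0.6], [0, 0, -0.8], [0, 0, -0.8], [0, 0, -0.8], [0, 0, -0.8], [0, 0, -0.8], [0, -0.3, -0.8], [0, -0.6, -0.4], [0, -0.8, 0], [0, -0.8, 0]], angular=[[0, 0, 0], [0, 0, 0], [0, 0, 0.13], [0, 0, 0.12], [0, 0, 0], [0, 0, 0], [0, 0, 0], [0, 0, 0], [0, 0, 0], [0, 0, 0]], claw=[0, 0, 0, 0, 0, 0, 0, 0, 0, 0])

```text
clock: 5.4
position: [0.4547, -0.2578, 0.2477]
ee_rot: [-3.133, -0.236, -0.0]
force: [0.4, 0.8, -2.9]
width: 0.127
gripper_force: 50.0
```

Emit:
arm_command(dp=[[0, -0.8, 0], [0, -0.8, 0], [0, -0.8, 0], [0, -0.8, 0], [0, -0.8, 0], [0, -0.8, 0], [0, -0.8, 0], [0, -0.8, 0], [0, -0.8, 0], [0, 0, 0]], angular=[[0, 0, 0], [0, 0, 0], [0, 0, 0], [0, 0, 0], [0, 0, 0], [0, 0, 0], [0, 0, 0], [0, 0, 0], [0, 0, 0], [0, 0, 0]], claw=[0, 0, 0, 0, 0, 0, 0, 0, 0, 0])

```text
clock: 6.4
position: [0.4271, -0.0778, 0.2475]
ee_rot: [-3.131, -0.243, 0.001]
force: [0.1, 0.1, -2.2]
width: 0.125
gripper_force: 50.0
```

```bash
python3 -c "
from h import *
plan(.4318,.042,.190,.150)
im=arm.get_image('scene');save(im,'s2.png')"
```

```text
pos [ 0.4271 -0.0778  0.2475] rot units [-0.01  0.    0.03] dp units in goal axes [ 0.9  -4.71  2.3 ] now axes [ 0.93 -4.7   2.3 ] q [ 0.22  0.11 -0.17  1.97  0.02  1.06 -1.38] F [ 0.1  0.1 -2.2] w 0.125 g 49.971222281455994 t 6.4
```

View pics/s2.png

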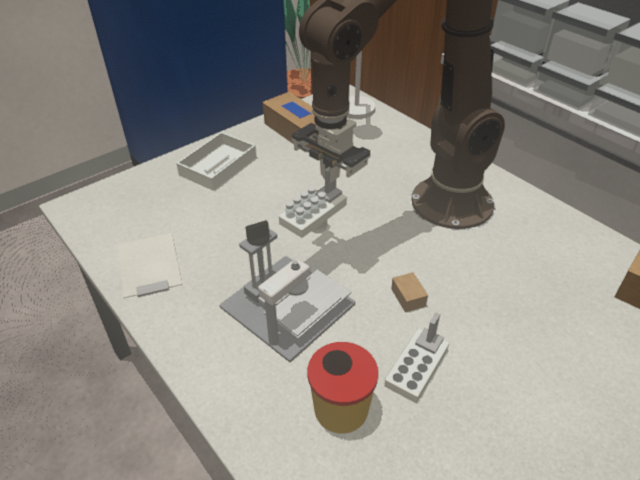

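The rack hangs level from the fin at (315,205), with the bottle behind it untouched. I'll move it to the staging point in front of the platform.

Emit:
arm_command(dp=[[0.3, -0.8, 0], [0.3, -0.8, 0], [0.3, -0.8, 0], [0, -0.8, 0], [0, -0.8, 0], [0, -0.7, 0], [0, 0, 0.8], [0, 0, 0.8], [0, 0, 0.7], [0, 0, 0]], angular=[[0, 0, 0.03], [0, 0, 0], [0, 0, 0], [0, 0, 0], [0, 0, 0], [0, 0, 0], [0, 0, 0], [0, 0, 0], [0, 0, 0], [0, 0, 0]], claw=[0, 0, 0, 0, 0, 0, 0, 0, 0, 0])

```text
clock: 7.45
position: [0.4314, 0.0375, 0.1882]
ee_rot: [3.133, 0.228, -0.007]
force: [0.4, -0.1, -2.7]
width: 0.128
gripper_force: 50.0
```

Run:
```python
from h import *
plan(.4318,.042,.145,.150)
s=arm.observe()
for n in("top","scene"):
    im=arm.get_image(n);P=cloud(im).reshape(-1,3)
    O=np.array([.6132,.0694]);c,si=np.cos(.15),np.sin(.15)
    d=P[:,:2]-O; X=d@[c,si]; Y=d@[-si,c]; Z=P[:,2]
    tz=s["position"][2]; t=(s["position"][:2]-O)@np.array([[c,-si],[si,c]]); print(n,"tcp stand",np.round(t,4))
    b=tz-.0777
    m=(abs(Y-t[1])<.05)&(X>t[0]+.03)&(X<t[0]+.16)&(Z>b+.055)&(Z<b+.085)  # caps
    A=np.c_[X[m],Y[m],np.ones(m.sum())];top=Z[m]
    k=np.linalg.lstsq(A,top,rcond=None)[0];print("caps plane",k[:2],np.median(top)-b,m.sum())
    m2=(abs(Y-t[1])<.06)&(X>t[0]-.03)&(X<t[0]+.17)&(Z>b+.022)&(Z<b+.036)
    Q=np.c_[X,Y,Z][m2];rect(Q,"block stand");
    k=np.linalg.lstsq(np.c_[Q[:,:2],np.ones(len(Q))],Q[:,2],rcond=None)[0];print("block slope",k)
```

```text
pos [0.4314 0.0375 0.1882] rot units [ 0.    0.03 -0.03] dp units in goal axes [ 0.04 -0.18  1.73] now axes [ 0.05 -0.18  1.73] q [ 0.03  0.19 -0.28  2.05  0.06  0.92 -1.71] F [ 0.4 -0.1 -2.7] w 0.128 g 49.9706768989563 t 7.45
top tcp stand [-0.1845 -0.0044]
caps plane [-0.7317063  -0.01159467] 0.06792191878660987 12
block stand 33 c [-41.2  12.5] size [ 7.8 47.6] ang 0.4 z [0.1368 0.14   0.1431] mean [-40.3  17.1]
block slope [-0.32986305 -0.05146219  0.12753028]
scene tcp stand [-0.1845 -0.0044]
caps plane [-0.0099803  -0.02284789] 0.06677432671500276 581
block stand 712 c [-119.3   -3.3] size [ 83.1 174.1] ang 89.0 z [0.1334 0.1412 0.146 ] mean [-98.9  14.2]
block slope [-0.00989613 -0.0259618   0.14019048]
```

Emit:
arm_command(dp=[[0, -0.18, 0.6], [0, 0, 0.6], [0, 0, 0.5], [0, 0, 0.15], [0, 0, 0], [0, 0, 0]], angular=[[0, 0, -0.03], [0, 0, 0], [0, 0, 0], [0, 0, 0], [0, 0, 0], [0, 0, 0]], claw=[0, 0, 0, 0, 0, 0])

```text
clock: 8.15
position: [0.4332, 0.0428, 0.1449]
ee_rot: [-3.133, -0.235, -0.002]
force: [0.6, -0.0, -2.3]
width: 0.128
gripper_force: 50.0
```

```bash
python3 -c "
from h import *
plan(.549,.0597,.141,.15)"
```

```text
pos [0.4332 0.0428 0.1449] rot units [ 0.   -0.01  0.  ] dp units in goal axes [4.68 0.02 0.16] now axes [4.68 0.02 0.16] q [ 0.01  0.25 -0.28  2.1   0.09  0.8  -1.74] F [ 0.6 -0.  -2.3] w 0.128 g 49.970707297325134 t 8.15
```

Emit:
arm_command(dp=[[0, 0, 0.16], [0.4, 0, 0], [0.6, 0, 0], [0.6, 0, 0], [0.6, 0, 0], [0.6, 0, 0], [0.6, 0, 0], [0.6, 0, 0], [0, 0, 0], [0, 0, 0]], angular=[[0, 0, 0], [0, 0, 0], [0, 0, 0], [0, 0, 0], [0, 0, 0], [0, 0, 0], [0, 0, 0], [0, 0, 0], [0, 0, 0], [0, 0, 0]], claw=[0, 0, 0, 0, 0, 0, 0, 0, 0, 0])

```text
clock: 9.15
position: [0.5315, 0.0577, 0.1397]
ee_rot: [-3.133, -0.236, 0.001]
force: [-0.6, -0.6, -2.8]
width: 0.126
gripper_force: 50.0
```

```bash
python3 -c "
from h import *
plan(.549,.0597,.131,.15)"
```

```text
pos [0.5315 0.0577 0.1397] rot units [-0.  0.  0.] dp units in goal axes [0.7  0.03 0.35] now axes [0.7  0.03 0.35] q [-0.02  0.4  -0.25  1.88  0.13  0.88 -1.75] F [-0.6 -0.6 -2.8] w 0.126 g 49.97071981430054 t 9.15
```

Emit:
arm_command(dp=[[0.35, 0, 0], [0.35, 0, 0], [0, 0, 0], [0, 0, 0.1], [0, 0, 0.1], [0, 0, 0.1], [0, 0, 0]], angular=[[0, 0, 0], [0, 0, 0], [0, 0, 0], [0, 0, 0], [0, 0, 0], [0, 0, 0], [0, 0, 0]], claw=[0, 0, 0, 0, 0, 0, 0])

```text
clock: 9.85
position: [0.5482, 0.0602, 0.132]
ee_rot: [3.133, 0.236, -0.002]
force: [-0.4, 0.4, -3.2]
width: 0.125
gripper_force: 50.0
```

```bash
python3 -c "
from h import *
plan(.549,.0597,.130,.15)
im=arm.get_image('scene');save(im,'s3.png');c=im['frame'][200:360,200:400,::-1];cv2.imwrite('pics/s3c.png',cv2.resize(c,None,fx=3.5,fy=3.5,interpolation=cv2.INTER_CUBIC))"
```

```text
pos [0.5482 0.0602 0.132 ] rot units [0.   0.01 0.  ] dp units in goal axes [0.03 0.02 0.08] now axes [0.03 0.02 0.08] q [-0.02  0.43 -0.25  1.85  0.13  0.88 -1.75] F [-0.4  0.4 -3.2] w 0.125 g 49.97066259384155 t 9.85
```

View pics/s3c.png

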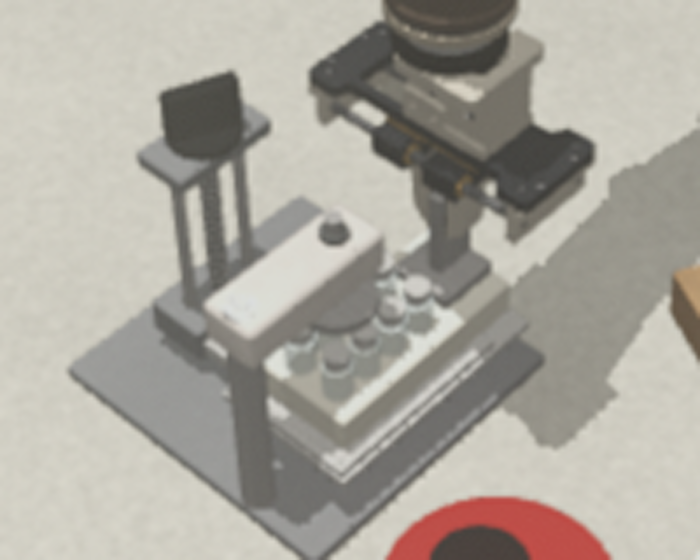

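The crop shows the rack between the rims under the foot, with the far end by the post at about (345,440). It still hangs a few mm above the plate. Next I lower it until the force shows contact.

Emit:
arm_command(dp=[[0, 0, 0.05], [0, 0, 0.05], [0, 0, 0]], angular=[[0, 0, 0], [0, 0, 0], [0, 0, 0]], claw=[0, 0, 0])

```text
clock: 10.2
position: [0.5486, 0.0603, 0.1298]
ee_rot: [3.133, 0.236, -0.0]
force: [-0.4, -0.0, -2.2]
width: 0.133
gripper_force: 50.0
```

Emit:
arm_command(dp=[[0, 0, 0.04], [0, 0, 0.04], [0, 0, 0]], angular=[[0, 0, 0], [0, 0, 0], [0, 0, 0]], claw=[0, 0, 0])

```text
clock: 10.5
position: [0.5488, 0.0602, 0.1288]
ee_rot: [3.133, 0.235, 0.001]
force: [-3.7, -2.2, 7.6]
width: 0.126
gripper_force: 50.0
```

Emit:
arm_command(dp=[[0, 0, 0], [0, 0, 0], [0, 0, 0], [0, 0, 0], [0, 0, 0], [0, 0, 0], [0, 0, 0], [0, 0, 0]], angular=[[0, 0, 0], [0, 0, 0], [0, 0, 0], [0, 0, 0], [0, 0, 0], [0, 0, 0], [0, 0, 0], [0, 0, 0]], claw=[0.6, 0.6, 0.6, 0.6, 0.6, 0.6, 0.6, 0.6])

```text
clock: 11.3
position: [0.5487, 0.0603, 0.1279]
ee_rot: [3.133, 0.236, -0.0]
force: [0.5, 0.8, -0.4]
width: 0.602
gripper_force: 0.0
```

Emit:
arm_command(dp=[[0, 0, -0.3], [0, 0, -0.6], [0, 0, -0.8], [0, 0, -0.8], [0, 0, -0.8], [0, 0, -0.8], [0, 0, -0.8], [0, 0, -0.8], [0, 0, -0.8], [0, 0, 0]], angular=[[0, 0, 0], [0, 0, 0], [0, 0, 0], [0, 0, 0], [0, 0, 0], [0, 0, 0], [0, 0, 0], [0, 0, 0], [0, 0, 0], [0, 0, 0]], claw=[0.6, 0.6, 0.6, 0.6, 0.6, 0.6, 0.6, 0.6, 0.6, 0.6])

```text
clock: 12.3
position: [0.55, 0.0608, 0.2938]
ee_rot: [-3.132, -0.236, -0.008]
force: [0.2, -0.1, 1.1]
width: 0.597
gripper_force: 0.0
```

```bash
cat >> h.py <<'E'
O=np.array([.6132,.0694]);c_,s_=np.cos(.15),np.sin(.15)
def stand(im):
    P=cloud(im).reshape(-1,3);d=P[:,:2]-O
    return np.c_[d@[c_,s_],d@[-s_,c_],P[:,2]]
def inbox(Q,x0,x1,y0,y1,z0,z1): 
    return Q[(Q[:,0]>x0)&(Q[:,0]<x1)&(Q[:,1]>y0)&(Q[:,1]<y1)&(Q[:,2]>z0)&(Q[:,2]<z1)]
def check():
  for n in("scene","top"):
    im=arm.get_image(n);Q=stand(im)
    B=inbox(Q,-.12,.11,-.06,.06,.07,.105)
    zb=np.median(inbox(Q,-.045,.0,-.035,.035,.07,.095)[:,2]); rect(B,n+" block");print("block top z",zb)
    rect(inbox(Q,-.1,-.03,-.03,.03,.150,.20),n+" fin")
    rect(inbox(Q,-.04,.10,-.045,.045,.105,.150),n+" caps/foot")
    K=inbox(Q,-.02,.08,-.18,-.08,.236,.252)
    if len(K)>20: rect(K,n+" knob")
    rect(inbox(Q,-.094,-.086,-.05,.05,.03,.075),n+" platform front")
E
python3 -c "
from h import *
plan(.6626,-.0545,.300,2.88);check()"
```

```text
pos [0.55   0.0608 0.2938] rot units [ 5.00e-02 -1.00e-02 -1.82e+01] dp units in goal axes [-5.54 -3.29 -0.25] now axes [ 3.76  5.23 -0.23] q [-0.01  0.28 -0.26  1.64  0.08  1.23 -1.7 ] F [ 0.2 -0.1  1.1] w 0.597 g 0.0 t 12.3
scene block 1361 c [-1.2  3.1] size [ 82.3 173. ] ang 89.8 z [0.0715 0.0833 0.1035] mean [ 6.9 16.9]
block top z 0.0849221362029589
scene fin 93 c [-65.7   2.6] size [35.8 14. ] ang 1.6 z [0.1505 0.1614 0.1661] mean [-64.1   3.9]
scene caps/foot 567 c [26.1  5.7] size [ 51. 100.] ang 89.0 z [0.1057 0.119  0.1464] mean [33.5 14.4]
scene knob 135 c [  32.7 -130.2] size [18.1 53.2] ang 70.7 z [0.2365 0.2423 0.2462] mean [  33.6 -129.1]
scene platform front 5 c [-88.6  44.4] size [4.2 9.7] ang 1.8 z [0.0493 0.0508 0.0596] mean [-88.2  44.2]
top block 0 c [0. 0.] size [0. 0.] ang 0.0 z nan mean [nan nan]
block top z nan
top fin 0 c [0. 0.] size [0. 0.] ang 0.0 z nan mean [nan nan]
top caps/foot 0 c [0. 0.] size [0. 0.] ang 0.0 z nan mean [nan nan]
top knob 150 c [  30.1 -129.8] size [13.7 53.5] ang 67.8 z [0.2389 0.243  0.2465] mean [  29.6 -129.6]
top platform front 0 c [0. 0.] size [0. 0.] ang 0.0 z nan mean [nan nan]
  return _methods._mean(a, axis=axis, dtype=dtype,
  ret = ret.dtype.type(ret / rcount)
  return np.nanmean(a, axis, out=out, keepdims=keepdims)
h.py:11: RuntimeWarning: Mean of empty slice.
  print(name,len(P),"c",np.round(r[0],1),"size",np.round(r[1],1),"ang",round(r[2],1),"z",np.round(np.nanpercentile(P[:,2],[2,50,98]),4),"mean",np.round(P[:,:2].mean(0)*1000,1))
  ret = um.true_divide(
```

The rack is home at about (-1, +2) mm in the stand frame, aligned and released. Next is the knob: I rotate by -18.3 units first so that one grasp has the longest clockwise range.

Emit:
arm_command(dp=[[0, 0, -0.3], [0, 0, 0], [0, 0, 0], [0, 0, 0], [0, 0, 0], [0, 0, 0], [0, 0, 0], [0, 0, 0], [0, 0, 0], [0, 0, 0]], angular=[[0, 0, -0.9], [0, 0, -0.9], [0, 0, -0.9], [0, 0, -0.9], [0, 0, -0.9], [0, 0, -0.9], [0, 0, -0.9], [0, 0, -0.9], [0, 0, -0.9], [0, 0, -0.9]], claw=[0.6, 0.6, 0.6, 0.6, 0.6, 0.6, 0.6, 0.6, 0.6, 0.6])

```text
clock: 13.4
position: [0.5481, 0.0601, 0.2968]
ee_rot: [-2.292, -2.147, 0.002]
force: [-0.4, -0.4, -0.3]
width: 0.604
gripper_force: 0.0
```

Emit:
arm_command(dp=[[0, 0, 0], [0, 0, 0], [0, 0, 0], [0, 0, 0], [0, 0, 0], [0, 0, 0], [0, 0, 0], [0, 0, 0], [0, 0, 0], [0, 0, 0]], angular=[[0, 0, -0.9], [0, 0, -0.9], [0, 0, -0.9], [0, 0, -0.9], [0, 0, -0.9], [0, 0, -0.9], [0, 0, -0.9], [0, 0, -0.9], [0, 0, -0.9], [0, 0, 0]], claw=[0.6, 0.6, 0.6, 0.6, 0.6, 0.6, 0.6, 0.6, 0.6, 0.6])

```text
clock: 14.4
position: [0.5482, 0.06, 0.2969]
ee_rot: [-0.661, -3.069, 0.001]
force: [0.3, -0.1, 0.2]
width: 0.599
gripper_force: 0.0
```

```bash
python3 -c "
from h import *
plan(.6623,-.0546,.290,2.90)"
```

```text
pos [0.5482 0.06   0.2969] rot units [-0.   -0.01 -1.22] dp units in goal axes [-5.53 -3.36  0.28] now axes [-6.05 -2.3   0.27] q [ 0.33  0.36 -0.73  1.6   0.24  1.28  0.71] F [ 0.3 -0.1  0.2] w 0.599 g 0.0 t 14.4
```

Emit:
arm_command(dp=[[0, 0, 0], [0, 0, 0], [0, 0, 0], [-0.8, -0.5, 0], [-0.8, -0.5, 0], [-0.8, -0.5, 0], [-0.8, -0.5, 0], [-0.8, -0.5, 0], [-0.8, -0.5, 0], [-0.7, -0.4, 0]], angular=[[0, 0, -0.6], [0, 0, -0.62], [0, 0, 0], [0, 0, 0], [0, 0, 0], [0, 0, 0], [0, 0, 0], [0, 0, 0], [0, 0, 0], [0, 0, 0]], claw=[0.6, 0.6, 0.6, 0.6, 0.6, 0.6, 0.6, 0.6, 0.6, 0.6])

```text
clock: 15.4
position: [0.6622, -0.0566, 0.2973]
ee_rot: [-0.391, -3.116, 0.001]
force: [-0.8, -0.4, -0.6]
width: 0.601
gripper_force: 0.0
```

```bash
python3 -c "
from h import *
plan(.6623,-.0546,.212,2.90)"
```

```text
pos [ 0.6622 -0.0566  0.2973] rot units [-0.   -0.01 -0.06] dp units in goal axes [0.02 0.08 3.41] now axes [0.01 0.08 3.41] q [ 0.41  0.55 -0.69  1.31  0.34  1.4   1.06] F [-0.8 -0.4 -0.6] w 0.601 g 0.0 t 15.4
```

Emit:
arm_command(dp=[[0, 0.08, 0.3], [0, 0, 0.6], [0, 0, 0.6], [0, 0, 0.6], [0, 0, 0.6], [0, 0, 0.6], [0, 0, 0], [0, 0, 0]], angular=[[0, 0, -0.06], [0, 0, 0], [0, 0, 0], [0, 0, 0], [0, 0, 0], [0, 0, 0], [0, 0, 0], [0, 0, 0]], claw=[0.6, 0.6, 0.6, 0.6, 0.6, 0.6, 0.6, 0.6])

```text
clock: 16.2
position: [0.6621, -0.0534, 0.2153]
ee_rot: [-0.367, -3.12, -0.0]
force: [0.0, 0.3, 0.1]
width: 0.604
gripper_force: 0.0
```

```bash
python3 -c "
from h import *
plan(.6623,-.0546,.212,2.90)"
```

```text
pos [ 0.6621 -0.0534  0.2153] rot units [-0.   -0.    0.05] dp units in goal axes [-0.02 -0.05  0.13] now axes [-0.02 -0.05  0.13] q [ 0.41  0.6  -0.68  1.44  0.38  1.24  1.03] F [0.  0.3 0.1] w 0.604 g 0.0 t 16.2
```

Emit:
arm_command(dp=[[0, -0.05, 0.08], [0, 0, 0], [0, 0, 0], [0, 0, 0], [0, 0, 0], [0, 0, 0], [0, 0, 0], [0, 0, 0], [0, 0, 0], [0, 0, 0]], angular=[[0, 0, 0.05], [0, 0, 0], [0, 0, 0], [0, 0, 0], [0, 0, 0], [0, 0, 0], [0, 0, 0], [0, 0, 0], [0, 0, 0], [0, 0, 0]], claw=[0, 0, 0, 0, 0, 0, 0, 0, 0, 0], force=50)

```text
clock: 17.2
position: [0.6616, -0.0563, 0.2137]
ee_rot: [-0.381, -3.118, 0.003]
force: [-2.7, -4.3, 3.9]
width: 0.149
gripper_force: 50.0
```

Emit:
arm_command(dp=[[0, 0, 0], [0, 0, 0], [0, 0, 0]], angular=[[0, 0, 0], [0, 0, 0], [0, 0, 0]], claw=[0, 0, 0])

```text
clock: 17.5
position: [0.6616, -0.0563, 0.2136]
ee_rot: [-0.381, -3.118, 0.003]
force: [-3.1, -4.2, 3.2]
width: 0.15
gripper_force: 50.0
```

```bash
python3 -c "
from h import *
plan(.6623,-.0546,.212,2.90);print(arm.observe()['ft_torque'])"
```

```text
pos [ 0.6616 -0.0563  0.2136] rot units [-0.01 -0.   -0.01] dp units in goal axes [-0.01  0.07  0.07] now axes [-0.01  0.07  0.06] q [ 0.41  0.6  -0.67  1.44  0.38  1.23  1.03] F [-3.1 -4.2  3.2] w 0.15 g 49.99963402748108 t 17.5
[-0.89854633  0.39942224  0.03538804]
```

Emit:
arm_command(dp=[[0, 0, 0], [0, 0, 0], [0, 0, 0], [0, 0, 0], [0, 0, 0], [0, 0, 0], [0, 0, 0], [0, 0, 0], [0, 0, 0], [0, 0, 0]], angular=[[0, 0, 0.3], [0, 0, 0.6], [0, 0, 0.6], [0, 0, 0.6], [0, 0, 0.6], [0, 0, 0.6], [0, 0, 0.6], [0, 0, 0.6], [0, 0, 0.6], [0, 0, 0]], claw=[0, 0, 0, 0, 0, 0, 0, 0, 0, 0])

```text
clock: 18.5
position: [0.6623, -0.0553, 0.2137]
ee_rot: [1.518, 2.749, -0.001]
force: [1.5, -3.1, 0.5]
width: 0.148
gripper_force: 50.0
```

```bash
python3 -c "
from h import *
plan(.6623,-.0546,.212,2.90);print(arm.observe()['ft_torque'])
check()" 2>/dev/null
```

```text
pos [ 0.6623 -0.0553  0.2137] rot units [-0.    0.01 -5.12] dp units in goal axes [0.01 0.03 0.07] now axes [0.02 0.01 0.07] q [ 0.31  0.56 -0.49  1.45  0.28  1.2   0.34] F [ 1.5 -3.1  0.5] w 0.148 g 50.0032514333725 t 18.5
[-0.54123632 -0.51044248  0.02964525]
scene block 1358 c [-0.2  3.6] size [171.8  81.4] ang 0.2 z [0.0712 0.0864 0.1039] mean [ 6.8 18.4]
block top z 0.08646862492541371
scene fin 106 c [-65.2   2. ] size [34.6 14.2] ang 0.8 z [0.1505 0.1635 0.1697] mean [-63.8   4. ]
scene caps/foot 602 c [27.4  6.1] size [49.3 98.7] ang 89.2 z [0.1058 0.1224 0.1469] mean [33.6 15. ]
scene knob 64 c [  33.4 -110. ] size [31.9 17.8] ang 21.5 z [0.2364 0.2415 0.2508] mean [  31.6 -112.6]
scene platform front 10 c [-88.4  43. ] size [4.1 9.8] ang 11.4 z [0.052  0.0541 0.0572] mean [-88.3  43.1]
top block 1303 c [-3.   2.9] size [ 80.  170.1] ang 89.8 z [0.0801 0.0861 0.101 ] mean [-24.7   3.1]
block top z 0.08555632817670623
top fin 82 c [-67.9   2.7] size [33.6 11.7] ang 1.0 z [0.154  0.1668 0.1703] mean [-69.1   2.7]
top caps/foot 401 c [21.1  1.3] size [57.9 93.9] ang 89.8 z [0.1081 0.1233 0.1468] mean [7.2 2.4]
top platform front 129 c [-89.5  -0.1] size [ 6.2 99.6] ang 0.0 z [0.0494 0.0558 0.0729] mean [-88.9  -0.1]
```

Emit:
arm_command(dp=[[0, 0, 0], [0, 0, 0], [0, 0, 0], [0, 0, 0], [0, 0, 0], [0, 0, 0], [0, 0, 0], [0, 0, 0], [0, 0, 0], [0, 0, 0]], angular=[[0, 0, 0.6], [0, 0, 0.6], [0, 0, 0.6], [0, 0, 0.6], [0, 0, 0.6], [0, 0, 0.6], [0, 0, 0.6], [0, 0, 0.6], [0, 0, 0.6], [0, 0, 0.6]], claw=[0, 0, 0, 0, 0, 0, 0, 0, 0, 0])

```text
clock: 19.6
position: [0.6637, -0.0551, 0.2137]
ee_rot: [2.561, 1.815, 0.004]
force: [9.0, -3.7, -4.0]
width: 0.151
gripper_force: 50.0
```

Emit:
arm_command(dp=[[0, 0, 0], [0, 0, 0], [0, 0, 0], [0, 0, 0], [0, 0, 0], [0, 0, 0], [0, 0, 0], [0, 0, 0], [0, 0, 0], [0, 0, 0]], angular=[[0, 0, 0.6], [0, 0, 0.6], [0, 0, 0.6], [0, 0, 0.6], [0, 0, 0.6], [0, 0, 0.6], [0, 0, 0.6], [0, 0, 0.6], [0, 0, 0], [0, 0, 0]], claw=[0, 0, 0, 0, 0, 0, 0, 0, 0, 0])

```text
clock: 20.6
position: [0.6646, -0.0559, 0.2137]
ee_rot: [3.035, 0.801, 0.008]
force: [12.4, -6.1, -6.0]
width: 0.15
gripper_force: 50.0
```

```bash
python3 -c "
from h import *
plan(.6623,-.0546,.212,-0.61);print(arm.observe()['ft_torque'])
check()" 2>/dev/null
```

```text
pos [ 0.6646 -0.0559  0.2137] rot units [ 0.01 -0.04  7.51] dp units in goal axes [-0.11  0.01  0.07] now axes [-0.05 -0.09  0.07] q [ 0.08  0.52 -0.12  1.47  0.07  1.15 -1.1 ] F [12.4 -6.1 -6. ] w 0.15 g 49.999571442604065 t 20.6
[-1.19531879 -2.58651068 -0.08516491]
scene block 1348 c [6. 1.] size [107.1 186.8] ang 89.1 z [0.0704 0.0919 0.1046] mean [14.9 24. ]
block top z 0.09290595571459101
scene fin 137 c [-65.9   2.5] size [16.8 35.4] ang 83.7 z [0.151  0.1684 0.1775] mean [-63.5   4.4]
scene caps/foot 684 c [18.8  6.2] size [119.3  51.9] ang 1.8 z [0.106  0.1271 0.1469] mean [31.  15.5]
scene knob 159 c [  37.7 -123.3] size [33.2 51.7] ang 55.8 z [0.2366 0.2429 0.2511] mean [  41.  -124.5]
scene platform front 9 c [-89.6  43.3] size [4.4 9. ] ang 8.3 z [0.0596 0.0612 0.0643] mean [-88.8  43.3]
top block 1297 c [4.5 0.2] size [107.8 184.4] ang 89.9 z [0.0704 0.0932 0.1047] mean [-14.2   3.6]
block top z 0.09304366091293258
top fin 84 c [-68.    2.5] size [11.9 33.9] ang 89.0 z [0.158  0.1753 0.1787] mean [-70.1   2.6]
top caps/foot 450 c [14.8  1.4] size [ 57.8 109.4] ang 89.5 z [0.1064 0.1304 0.147 ] mean [4.6 2.6]
top platform front 119 c [-89.1  -0.2] size [98.6  6.1] ang 89.8 z [0.0556 0.0633 0.0733] mean [-89.1  -0.1]
```

Emit:
arm_command(dp=[[0.06, 0.04, 0], [0, 0, 0], [0, 0, 0], [0, 0, 0], [0, 0, 0], [0, 0, 0], [0, 0, 0], [0, 0, 0], [0, 0, 0], [0, 0, 0]], angular=[[0, 0, 0.5], [0, 0, 0.6], [0, 0, 0.6], [0, 0, 0.6], [0, 0, 0.6], [0, 0, 0.6], [0, 0, 0.6], [0, 0, 0.6], [0, 0, 0], [0, 0, 0]], claw=[0, 0, 0, 0, 0, 0, 0, 0, 0, 0])

```text
clock: 21.7
position: [0.6649, -0.0571, 0.2137]
ee_rot: [3.125, -0.297, 0.004]
force: [4.7, -8.0, -1.6]
width: 0.148
gripper_force: 50.0
```

```bash
cat >> h.py <<'E'
def heights():
  for n in("top","scene"):
    Q=stand(arm.get_image(n))
    B=inbox(Q,-.045,.0,-.035,.035,.07,.110)[:,2];F=inbox(Q,-.085,-.045,-.01,.014,.165,.20)[:,2]
    S=inbox(Q,.025,.055,-.015,.015,.202,.26); A=inbox(Q,.065,.13,-.02,.02,.19,.21)[:,2]
    print(n,"block",np.median(B),"fin",np.percentile(F,[50,90]),len(F),"stem",len(S) and np.percentile(S[:,2],[50,90]),"arm",np.median(A) if len(A) else 0)
E
python3 -c "
from h import *
plan(.6623,-.0546,.212,-0.61);print(arm.observe()['ft_torque'])
heights()" 2>/dev/null
```

```text
pos [ 0.6649 -0.0571  0.2137] rot units [ 0.01 -0.02  2.8 ] dp units in goal axes [-0.14 -0.02  0.07] now axes [-0.12 -0.08  0.07] q [-0.03  0.51  0.05  1.48 -0.02  1.15 -1.74] F [ 4.7 -8.  -1.6] w 0.148 g 50.00105559825897 t 21.7
[-1.56053229 -1.16297571 -0.07415208]
top block 0.09746724719165387 fin [0.17822854 0.1804974 ] 84 stem [0.2061813 0.2169846] arm 0.19976874364629663
scene block 0.09984771936000059 fin [0.17675988 0.18008664] 96 stem [0.20601659 0.21634257] arm 0.19909078662429308
```

Emit:
arm_command(dp=[[0, 0, 0], [0, 0, 0], [0, 0, 0], [0, 0, 0], [0, 0, 0], [0, 0, 0], [0, 0, 0]], angular=[[0, 0, 0.4], [0, 0, 0.5], [0, 0, 0.5], [0, 0, 0.5], [0, 0, 0.5], [0, 0, 0.3], [0, 0, 0]], claw=[0, 0, 0, 0, 0, 0, 0])

```text
clock: 22.5
position: [0.6646, -0.0577, 0.2136]
ee_rot: [3.0, -0.922, 0.005]
force: [5.1, -8.1, -1.0]
width: 0.148
gripper_force: 50.0
```

```bash
python3 -c "
from h import *
plan(.6623,-.0546,.212,-0.66);print(arm.observe()['ft_torque'])
heights();heights()
for n in('top','scene'):
  Q=stand(dict(np.load(n+'1.npz')));S=inbox(Q,.025,.055,-.015,.015,.202,.26);print(n,'stem0',np.percentile(S[:,2],[50,90]))
" 2>/dev/null
```

```text
pos [ 0.6646 -0.0577  0.2136] rot units [ 0.01 -0.02  0.42] dp units in goal axes [-0.15 -0.04  0.07] now axes [-0.15 -0.05  0.07] q [-0.09  0.51  0.15  1.49 -0.07  1.15 -2.1 ] F [ 5.1 -8.1 -1. ] w 0.148 g 50.001062750816345 t 22.5
[-1.81824129 -0.95465885 -0.03966191]
top block 0.0991615813601005 fin [0.18035713 0.18319587] 85 stem [0.20772894 0.2190867 ] arm 0.1996503339893107
scene block 0.1003469017315759 fin [0.17790413 0.18186442] 102 stem [0.20673007 0.2180631 ] arm 0.19922561043050468
top block 0.09900879366354703 fin [0.18051696 0.18286744] 85 stem [0.20730393 0.21886589] arm 0.19947531106739969
scene block 0.10073526084387421 fin [0.17751334 0.18192989] 101 stem [0.20809635 0.2178807 ] arm 0.19935315488499256
top stem0 [0.20617608 0.21722795]
scene stem0 [0.20635055 0.21710014]
```

The stem has risen about 1–1.7 mm, which agrees with the knob estimate of about 3.89 rad (1.4 mm). I let go now and back off upward.

Emit:
arm_command(dp=[[0, 0, 0], [0, 0, 0], [0, 0, 0], [0, 0, 0], [0, 0, 0], [0, 0, 0], [0, 0, 0]], angular=[[0, 0, 0], [0, 0, 0], [0, 0, 0], [0, 0, 0], [0, 0, 0], [0, 0, 0], [0, 0, 0]], claw=[0.6, 0.6, 0.6, 0.6, 0.6, 0.6, 0.6])

```text
clock: 23.4
position: [0.6637, -0.0547, 0.2135]
ee_rot: [-3.003, 0.921, 0.0]
force: [-0.1, 0.7, 0.5]
width: 0.599
gripper_force: 0.0
```

Emit:
arm_command(dp=[[0, 0, -0.3], [0, 0, -0.6], [0, 0, -0.8], [0, 0, -0.8], [0, 0, -0.8], [0, 0, -0.8], [0, 0, -0.8], [0, 0, -0.8], [0, 0, 0], [0, 0, 0]], angular=[[0, 0, 0], [0, 0, 0], [0, 0, 0], [0, 0, 0], [0, 0, 0], [0, 0, 0], [0, 0, 0], [0, 0, 0], [0, 0, 0], [0, 0, 0]], claw=[0.6, 0.6, 0.6, 0.6, 0.6, 0.6, 0.6, 0.6, 0.6, 0.6])

```text
clock: 24.4
position: [0.6637, -0.0548, 0.3564]
ee_rot: [-3.003, 0.921, -0.001]
force: [-0.1, -0.6, 0.1]
width: 0.601
gripper_force: 0.0
```

Emit:
arm_command(dp=[[-0.8, 0, 0], [-0.8, 0, 0], [-0.8, 0, 0], [-0.8, 0, 0], [-0.8, 0, 0], [-0.8, 0, 0], [-0.8, 0, 0], [-0.8, 0, 0], [0, 0, 0], [0, 0, 0]], angular=[[0, 0, 0], [0, 0, 0], [0, 0, 0], [0, 0, 0], [0, 0, 0], [0, 0, 0], [0, 0, 0], [0, 0, 0], [0, 0, 0], [0, 0, 0]], claw=[0.6, 0.6, 0.6, 0.6, 0.6, 0.6, 0.6, 0.6, 0.6, 0.6])

```text
clock: 25.4
position: [0.5309, 0.0349, 0.3555]
ee_rot: [3.003, -0.92, -0.001]
force: [0.7, -0.1, -0.4]
width: 0.599
gripper_force: 0.0
```

```bash
python3 -c "
from h import *
plan(.6623,-.0546,.212,-0.66)
heights();heights();check()
im=arm.get_image('scene');c=im['frame'][200:360,200:400,::-1];cv2.imwrite('pics/s4c.png',cv2.resize(c,None,fx=3.5,fy=3.5,interpolation=cv2.INTER_CUBIC))" 2>/dev/null
```

```text
pos [0.5309 0.0349 0.3555] rot units [0.   0.   0.43] dp units in goal axes [ 6.35 -0.39  5.74] now axes [6.36 0.02 5.74] q [-0.25  0.2   0.11  1.59 -0.02  1.35 -2.31] F [ 0.7 -0.1 -0.4] w 0.599 g 0.0 t 25.4
```

Emit:
arm_command(dp=[[0.4, 1, 0], [0.4, 1, 0], [0.4, 1, 0], [0.4, 1, 0], [0.4, 1, 0], [0.4, 1, 0], [0.4, 1, 0], [0.4, 1, 0], [0.4, 1, 0], [0, 1, 0]], angular=[[0, 0, 0], [0, 0, 0], [0, 0, 0], [0, 0, 0], [0, 0, 0], [0, 0, 0], [0, 0, 0], [0, 0, 0], [0, 0, 0], [0, 0, 0]], claw=[0.6, 0.6, 0.6, 0.6, 0.6, 0.6, 0.6, 0.6, 0.6, 0.6])

```text
clock: 26.45
position: [0.4657, -0.2249, 0.3553]
ee_rot: [3.002, -0.923, -0.001]
force: [0.1, -0.6, -0.4]
width: 0.601
gripper_force: 0.0
```

Emit:
arm_command(dp=[[0, 1, 0], [0, 0, 0], [0, 0, 0]], angular=[[0, 0, 0], [0, 0, 0], [0, 0, 0]], claw=[0.6, 0.6, 0.6])

```text
clock: 26.75
position: [0.4515, -0.2441, 0.3557]
ee_rot: [3.002, -0.925, -0.0]
force: [0.9, 0.6, 0.4]
width: 0.601
gripper_force: 0.0
```

```bash
python3 -c "
from h import *
im=arm.get_image('scene');c=im['frame'][200:360,200:400,::-1];cv2.imwrite('pics/s4c.png',cv2.resize(c,None,fx=3.5,fy=3.5,interpolation=cv2.INTER_CUBIC))
plan(.6623,-.0546,.212,-0.66)
heights();heights();check()" 2>/dev/null
```

```text
pos [ 0.4519 -0.2432  0.3557] rot units [-0.    0.    0.43] dp units in goal axes [  2.02 -11.12   5.75] now axes [  2.74 -10.96   5.75] q [ 0.13  0.16  0.31  1.65 -0.05  1.34 -1.72] F [ 1.5 -0.2 -0.9] w 0.596 g 0.0 t 26.8
top block 0.09917532917091924 fin [0.18073414 0.18307823] 85 stem [0.20743985 0.21791964] arm 0.1997595252648865
scene block 0.10105234009559341 fin [0.17838992 0.18176109] 104 stem [0.20792381 0.21810771] arm 0.1991768699996566
top block 0.09907477557657865 fin [0.18027593 0.18236204] 84 stem [0.20739169 0.21847587] arm 0.19976942922224628
scene block 0.10042741249880534 fin [0.17789562 0.18177358] 105 stem [0.20712038 0.21907662] arm 0.19924648675417506
scene block 1463 c [6.  2.3] size [188.7 113.8] ang 1.3 z [0.0704 0.0916 0.1036] mean [22.8 28.5]
block top z 0.09481758164965098
scene fin 152 c [-65.1   2.8] size [37.4 14.1] ang 2.2 z [0.151  0.1726 0.1832] mean [-63.2   4.5]
scene caps/foot 730 c [18.4  5.4] size [116.7  53.1] ang 1.6 z [0.1063 0.1271 0.1476] mean [29.2 16.2]
scene knob 134 c [  32.8 -130.7] size [20.6 52.9] ang 41.9 z [0.2364 0.2419 0.2463] mean [  33.1 -129. ]
scene platform front 5 c [-88.1  43.7] size [11.4  4.6] ang 80.2 z [0.0653 0.07   0.0708] mean [-88.8  43.8]
top block 1513 c [2.4 0.3] size [113.  190.1] ang 89.9 z [0.0702 0.0971 0.1026] mean [-5.5  0.9]
block top z 0.09455379741340611
top fin 92 c [-67.3   2.7] size [11.9 34.3] ang 89.8 z [0.1546 0.1802 0.1834] mean [-70.1   2.6]
top caps/foot 475 c [14.8  4.7] size [ 62.2 108.9] ang 87.2 z [0.1077 0.1356 0.148 ] mean [3.5 2.6]
top knob 154 c [  30.4 -129.7] size [14.5 53.3] ang 48.0 z [0.2375 0.2431 0.2462] mean [  29.2 -129.3]
top platform front 105 c [-89.4  -0.2] size [ 6.4 98.3] ang 0.1 z [0.0629 0.0686 0.0742] mean [-89.4   0. ]
```

View pics/s4c.png

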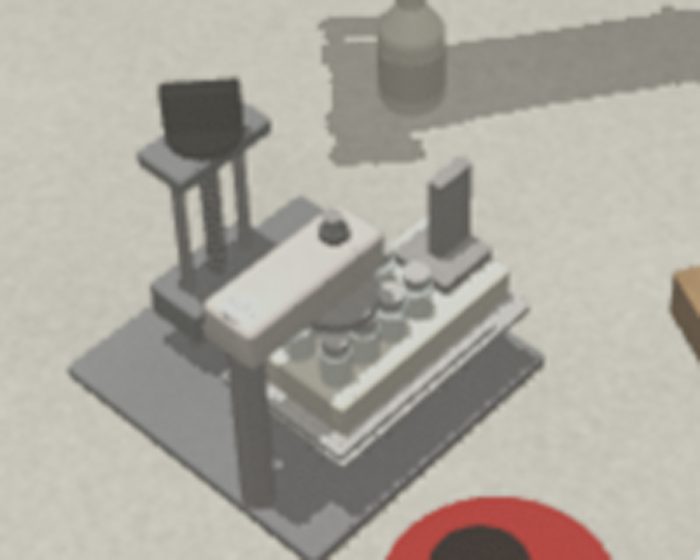

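The crop shows the rack flat between the rims, the vial caps under the foot at about (345,315), and the gripper clear. The knob reads 3.87 rad, and the stem is up about 1.3 mm. I'm handing in.

```bash
python3 -c "
from cell import arm
print(arm.sign_off())"
```

```text
the job is handed in; nothing more can be done
None
```

I handed the job in at about 27 s of the 72 s: the vial rack is home and released on the platform, and the knob is at about 3.87 rad, holding the caps against the foot with it raised about 1.3 mm by camera; the sign-off gave no verdict.

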